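# Line up the lathe bolts on the notched gauge rail by thread size

### The job

Sort the four lathe mounting bolts along the notched gauge rail by thickness of thread (not by length): the thickest, coarsest one in the notch next to the upright stop post, then each thinner one in the next notch along, so that the thinnest is farthest from the post. Stand each bolt upright on its head on the wood in the middle of its notch, let go of them all, and leave the calipers where they lie.

Things in the scene. Friction and masses are not known exactly. Their poses are not given: they have to be found in the camera images.
- bolt_m10: Bright steel hex-head bolt, the thinnest: thread 10 mm in diameter (pitch 1.5 mm), hexagon head 17 mm across flats and 7 mm high, threaded shank 80 mm long, 87 mm in all. It stands loose on its head, thread up. Origin: centre of the head's underside; z points up along the shank.
- bolt_m16: Bright steel hex-head bolt, the second thinnest, and the shortest: thread 16 mm in diameter (pitch 2 mm), hexagon head 24 mm across flats and 10 mm high, threaded shank 65 mm long, 75 mm in all. It stands loose on its head, thread up. Origin: centre of the head's underside; z points up along the shank.
- bolt_m24: Bright steel hex-head bolt, the second thickest, and the longest: thread 24 mm in diameter (pitch 3 mm), hexagon head 36 mm across flats and 15 mm high, threaded shank 100 mm long, 115 mm in all. It stands loose on its head, thread up. Origin: centre of the head's underside; z points up along the shank.
- bolt_m30: Bright steel hex-head bolt, the thickest: thread 30 mm in diameter (pitch 3.5 mm), hexagon head 46 mm across flats and 19 mm high, threaded shank 70 mm long, 89 mm in all. It stands loose on its head, thread up. Origin: centre of the head's underside; z points up along the shank.
- notch_a: One of four identical grey notched plates, 6 mm thick, fixed side by side in a row (85 mm apart) on a light wooden board 12 mm thick. U-shaped notch 70 x 70 mm, open towards its -x side; a bolt stands in it on the wood. Origin: middle of the notch, on the board's top face (12 mm above the bench); x to the closed back edge, y along the row, z up. The letter does not tell its place in the row.
- notch_b: One of four identical grey notched plates, 6 mm thick, fixed side by side in a row (85 mm apart) on a light wooden board 12 mm thick. U-shaped notch 70 x 70 mm, open towards its -x side; a bolt stands in it on the wood. Origin: middle of the notch, on the board's top face (12 mm above the bench); x to the closed back edge, y along the row, z up. The letter does not tell its place in the row.
- notch_c: One of four identical grey notched plates, 6 mm thick, fixed side by side in a row (85 mm apart) on a light wooden board 12 mm thick. U-shaped notch 70 x 70 mm, open towards its -x side; a bolt stands in it on the wood. Origin: middle of the notch, on the board's top face (12 mm above the bench); x to the closed back edge, y along the row, z up. The letter does not tell its place in the row.
- notch_d: One of four identical grey notched plates, 6 mm thick, fixed side by side in a row (85 mm apart) on a light wooden board 12 mm thick. U-shaped notch 70 x 70 mm, open towards its -x side; a bolt stands in it on the wood. Origin: middle of the notch, on the board's top face (12 mm above the bench); x to the closed back edge, y along the row, z up. The letter does not tell its place in the row.
- stop_post: Dark steel stop post, upright, 24 mm in diameter, 60 mm tall, fixed at one end of the board, in line with the notches, 85 mm from the middle of the nearest one; it may be at either end (the other end has only a flat wooden block 6 mm high). Origin: centre of its foot, on the board's top face; z up.
- calipers: Bystander: aluminium vernier calipers, 200 mm long and 7 mm thick, lying loose on the bench to the robot's right, away from the row. Origin: middle of the beam, underside; x along the beam.
There are look-alikes about, which are no part of the job. What is shaped like the bolt_m10 but pink or purple is not meant. What is shaped like the bolt_m24 but turquoise or yellow is not meant.

How it is judged:
By the outcome, as a careful person would: the job done as asked, in the order asked, and still so for the second after the job is handed in, with the robot touching nothing.
It also fails if it takes over 120 s, if anything falls off the work surface, if the arm or the gripper's body presses on something with over 40 N, if the wrist force passes 120 N, or if a joint passes its speed limit or range.

### The arm

A 6-joint arm with a two-finger parallel gripper is mounted at the origin on the work surface. World frame = base frame: x ahead of the robot, y to its left, z up, the work surface at z = 0. Lengths are in m, angles in rad, forces in N, time in s.
With the tool pointing down it reaches from about 0.375 to 0.9 m from the base axis. Payload 3.1 kg.
Tool frame: the origin (TCP) lies at the very end of the fingers, on their centre line; the grasp point (between the pads) lies behind it (manip.grip_depth is the z of the grasp point in the tool frame, in m); z points along the fingers, y is the line along which they close (so a half turn about z gives the same grasp; the last joint's range is limited). The gripper opens to 85 mm and grips with 20 to 120 N. Pads are 22 mm wide; open, the fingers measure 114 mm over their backs; the gripper's body (76 mm by 85 mm) begins 54 mm behind the grasp point. The pads swing forward as they close: fully open they stand 13 mm farther back than shut.
Start: joints at [0.997, 0.527, 1.433, -0, 1.181, -0.178], TCP at [0.241, 0.577, 0.208] pointing down, gripper open.
Joint ranges: [-3.08, 3.08], [-0.75, 2.2], [0.22, 2.44], [-1.43, 4.57], [0, 2.65], [-2.85, 2.85]. Speed limits (rad/s): [2.79, 2.79, 3.14, 3.14, 3.14, 3.14].

### API

Orientations are given as a 3x3 rotation matrix whose columns are the frame's x, y, z axes.
In Python, from plant import manip, eyes, workorder gives the robot as it stands.
- The arm moves only by the tool jog_arm, never from a script. Its argument "increments" is a list of rows, each an object of numbers: "x", "y", "z": the shift along the tool's x, y, z in mm; "ax", "ay", "az": the turn, a rotation vector about the tool's x, y, z in rad; "grip": the opening, from -1 (shut) to 1 (fully open). A call has 1 to 20 rows; each row is the pose to reach, as a shift and turn from the pose commanded when the call began, along the tool's axes at that moment; what a row does not reach only later rows make up. A row lasts 1/8 s, in which the tool goes at most 62.5 mm and 10.7 degrees, less where a joint would pass 70% of its speed; a pose out of reach is approached as far as the arm can. A call with a gripper value outside its range is refused whole. The fingers move at their own pace and stop on an object; "grip_force" is the grip in N (left out, the last holds). Time passes only in rows, so rows that repeat a pose let the fingers close. It gives the time, the measured TCP pose, the force, the opening and the grip force at its end, in the units of the state.
- manip.get_obs(): the state, without advancing time (a new reading comes with each control period).
- eyes.read_camera(name): name is "side" or "top"; returns the picture (420x560x3 uint8, blue, green, red); there is no depth.
- eyes.camera_model(name): a dict with "fx", "fy", "cx", "cy" (pixels), "R" (3x3) and "t" (3): a world point X has camera coordinates R X + t. Camera axes: x right, y down, z forward; pixel columns grow to the right and rows downward; lengths in m; the calibration is good to about 2 mm. A picture is of the moment at which its call begins. camera_model takes no time and is no camera call.
- workorder.close_job(): hands the job in; it is judged then, once.
Trained networks look in the newest picture that a camera, given by its name, has taken for a name from the list of things; names that differ only in an ending like _2 or _b are one class to them, and where a whole thing is asked for, a point or a joint stands for the part that bears it (a point fixed in the world has none). Each returns a list of dicts, best first, with "confidence" (0 to 1); they miss things now and then, are a little off and sometimes report something else, mostly with a low value. They report only what shows in the picture. A call takes as long as a camera call. They do not tell look-alikes from the thing itself.
- eyes.masks_of(camera, label): "mask" (420x560 bool, what is visible of it) and "rect" ([left, top, right, bottom] in pixels, round what is visible of it).
- eyes.spot_point(camera, label): "pixel" ([column, row] in pixels: a listed point, or the origin of a listed thing).
The state is a dict: "time": time; "joints": joint angles; "qd": joint speeds; "tau": joint torques, N m; "tool_pos": TCP position; "orientation": TCP orientation; "wrist_force": force on the tool from outside, world axes, zero at the start; "moment": the same for the moment, N m; "width": opening from 0.0 (shut) to 1.0 (fully open); "gripper_force": force on a finger pad.
Only numpy, scipy, OpenCV 4.12 (cv2) and the standard library are available. Lean on these libraries where they do the work, as an engineer would, in place of code of your own. Each camera call takes 0.05 s, during which the arm holds its last target. There are 200 camera calls.

## Working session

There is one attempt and no reset: what is moved stays moved. The work goes in short steps, Python scripts to look and compute and a tool call to move; the robot and the scene stay as the last step left them, time stands still between calls to the robot, and variables do not carry over. Pictures are saved under pics/ and viewed, at most 14 in all, crops included, and the job is handed in when it is done.

Besides the shell and the picture viewer there is one more tool, called after ">>>" as name([rows], argument=value, ...), one row to a line, values as JSON. jog_arm: Moves the arm, as the interface text tells. Its arguments: {"type":"object","properties":{"increments":{"type":"array"},"grip_force":{"type":"number"}},"required":["increments"]}

```bash
mkdir -p pics; ls; cat > h.py <<'E'
import numpy as np, cv2
from plant import manip, eyes, workorder
def ray(cam,px):
    m=eyes.camera_model(cam);R=np.array(m["R"]);t=np.array(m["t"])
    d=R.T@np.array([(px[0]-m["cx"])/m["fx"],(px[1]-m["cy"])/m["fy"],1.]);return -R.T@t,d
def onz(cam,px,z):
    c,d=ray(cam,px);return c+d*(z-c[2])/d[2]
def proj(cam,X):
    m=eyes.camera_model(cam);p=np.array(m["R"])@np.array(X)+np.array(m["t"])
    return np.array([m["fx"]*p[0]/p[2]+m["cx"],m["fy"]*p[1]/p[2]+m["cy"]])
E
python3 - <<'E'
from h import *
for c in("top","side"):
    cv2.imwrite(f"pics/{c}0.png",eyes.read_camera(c))
    print(c,ray(c,(280,210)))
    for l in["bolt_m10","bolt_m16","bolt_m24","bolt_m30","notch_a","stop_post","calipers"]:
        print(l,[(np.round(d["pixel"]).tolist(),round(d["confidence"],2)) for d in eyes.spot_point(c,l)])
print(manip.grip_depth,manip.get_obs()["orientation"],manip.get_obs()["time"])
E
```

```text
pics
top (array([ 0.40269364, -0.1025193 ,  0.90676076]), array([ 0.16463687, -0.00829604, -0.98639302]))
bolt_m10 [([349.0, 256.0], 0.89), ([322.0, 264.0], 0.84), ([135.0, 256.0], 0.7), ([316.0, 305.0], 0.59), ([239.0, 277.0], 0.52), ([262.0, 262.0], 0.51), ([282.0, 256.0], 0.36)]
bolt_m16 [([349.0, 256.0], 0.89), ([322.0, 264.0], 0.84), ([135.0, 256.0], 0.7), ([316.0, 305.0], 0.59), ([239.0, 277.0], 0.52), ([262.0, 262.0], 0.51), ([282.0, 256.0], 0.36)]
bolt_m24 [([349.0, 256.0], 0.89), ([322.0, 264.0], 0.84), ([135.0, 256.0], 0.7), ([316.0, 305.0], 0.59), ([239.0, 277.0], 0.52), ([262.0, 262.0], 0.51), ([282.0, 256.0], 0.36)]
bolt_m30 [([349.0, 256.0], 0.89), ([322.0, 264.0], 0.84), ([135.0, 256.0], 0.7), ([316.0, 305.0], 0.59), ([239.0, 277.0], 0.52), ([262.0, 262.0], 0.51), ([282.0, 256.0], 0.36)]
notch_a []
stop_post [([319.0, 187.0], 0.71)]
calipers [([413.0, 243.0], 0.65)]
side (array([ 0.02984047, -1.06766031,  0.72763515]), array([ 0.39419528,  0.7527474 , -0.52729839]))
bolt_m10 [([282.0, 274.0], 0.81), ([260.0, 260.0], 0.74), ([247.0, 245.0], 0.62), ([235.0, 230.0], 0.61)
[... 270 characters left out ...]
 274.0], 0.81), ([260.0, 260.0], 0.74), ([247.0, 245.0], 0.62), ([235.0, 230.0], 0.61), ([224.0, 270.0], 0.61), ([211.0, 226.0], 0.56), ([194.0, 177.0], 0.53)]
bolt_m30 [([282.0, 274.0], 0.81), ([260.0, 260.0], 0.74), ([247.0, 245.0], 0.62), ([235.0, 230.0], 0.61), ([224.0, 270.0], 0.61), ([211.0, 226.0], 0.56), ([194.0, 177.0], 0.53)]
notch_a [([307.0, 217.0], 0.81), ([289.0, 206.0], 0.7), ([261.0, 176.0], 0.68), ([275.0, 190.0], 0.61)]
stop_post [([327.0, 239.0], 0.72), ([220.0, 205.0], 0.54)]
calipers [([324.0, 318.0], 0.98)]
-0.0187 [[-9.22707917e-01  3.85499802e-01  5.09122653e-05]
 [ 3.85499805e-01  9.22707914e-01  7.47299648e-05]
 [-1.81687635e-05  8.85805985e-05 -9.99999996e-01]] 0.8
```

```bash
python3 - <<'E'
import cv2,numpy as np
a=cv2.imread("pics/top0.png")[90:390,110:510];cv2.imwrite("pics/topc.png",cv2.resize(a,(800,600),interpolation=cv2.INTER_CUBIC))
a=cv2.imread("pics/side0.png")[120:345,150:450];cv2.imwrite("pics/sidec.png",cv2.resize(a,(800,600),interpolation=cv2.INTER_CUBIC))
E
```

```text
(no output)
```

View pics/topc.png

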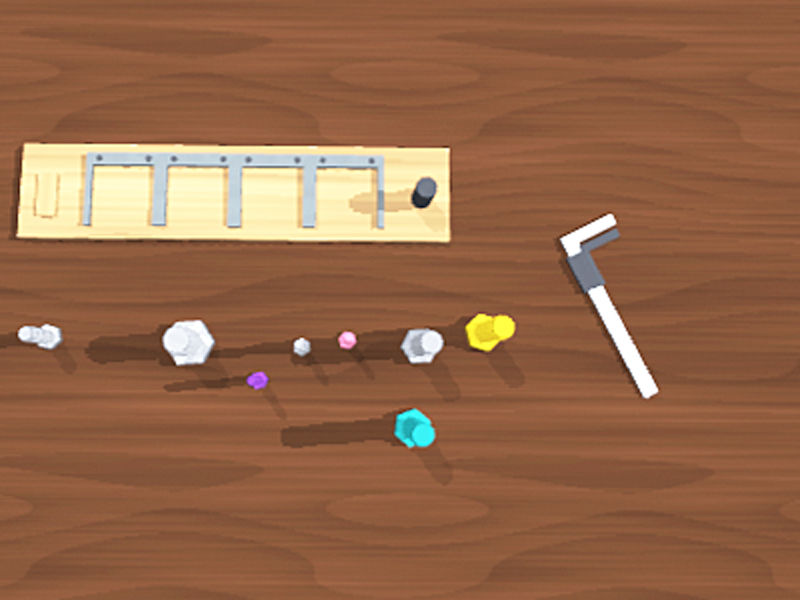

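View pics/sidec.png

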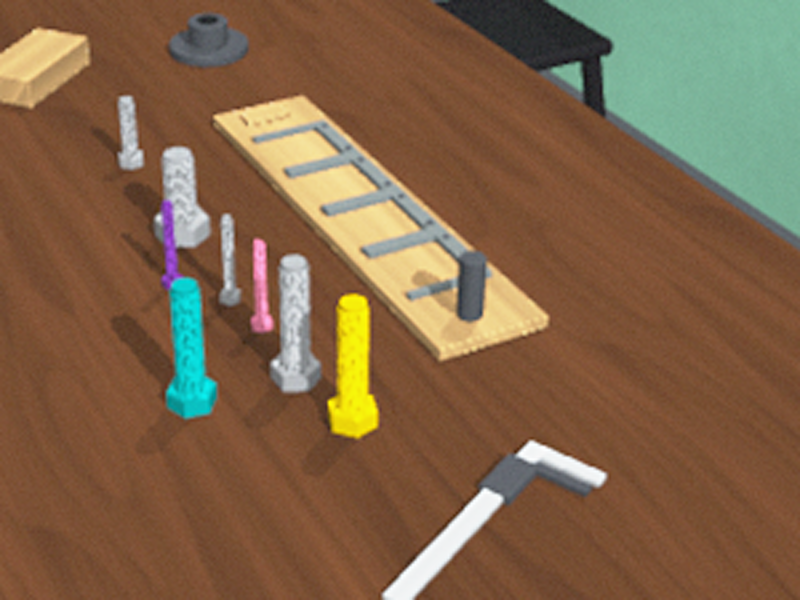

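The top crop shows, left to right: steel M16 (45,335), steel M30 (188,343), thin steel M10 (302,346), pink look-alike (347,340), steel M24 (422,345), yellow look-alike (490,330). Purple (257,380) and turquoise (414,428) are also look-alikes. The four steel ones fit the job. The post is at the right end (425,190), i.e. -y. So the order from right to left is M30, M24, M16, M10.

```bash
cat >> h.py <<'E'
D={"m10":(.017,.007,.010,.087),"m16":(.024,.010,.016,.075),"m24":(.036,.015,.024,.115),"m30":(.046,.019,.030,.089)}
def render(cam,n,x,y,z0=0,S=8):
    af,hh,d,L=D[n];m=np.zeros((420*S//2,560*S//2),np.uint8);S=S//2
    a=np.linspace(0,2*np.pi,40)
    for r,z1,z2 in((af/2*1.05,0,hh),(d/2,hh,L)):
        P=[proj(cam,(x+r*np.cos(t),y+r*np.sin(t),z0+z)) for z in(z1,z2) for t in a]
        cv2.fillConvexPoly(m,cv2.convexHull(np.round((np.array(P)+.5)*S).astype(np.int32)),1)
    mo=cv2.moments(m,True);return np.array([mo["m10"],mo["m01"]])/mo["m00"]/S-.5
def fit(cam,n,c,x,y,z0=0):
    p=np.array([x,y])
    for _ in range(4):
        f=render(cam,n,*p,z0);J=np.array([(render(cam,n,p[0]+.01,p[1],z0)-f)/.01,(render(cam,n,p[0],p[1]+.01,z0)-f)/.01]).T
        p=p+np.linalg.solve(J,c-f)
    return p
E
python3 - <<'E'
from h import *
seed={"top":{"m16":(135,256),"m30":(203,261),"m10":(261,262),"m24":(322,263)},"side":{"m16":(198,180),"m30":(217,200),"m10":(236,230),"m24":(260,255)}}
for c in("top","side"):
    eyes.read_camera(c)
    ms=eyes.masks_of(c,"bolt_m10")
    for n,s in seed[c].items():
        x0=onz(c,s,.03)
        for d in ms:
            r=d["rect"]
            if r[0]-2<=s[0]<=r[2]+2 and r[1]-2<=s[1]<=r[3]+2:
                v,u=np.nonzero(d["mask"]); 
                print(c,n,round(d["confidence"],2),[int(k) for k in r],fit(c,n,np.array([u.mean(),v.mean()]),x0[0],x0[1]).round(4))
    for l in["notch_a","stop_post"]:
        for d in eyes.masks_of(c,l): print(c,l,round(d["confidence"],2),[int(k) for k in d["rect"]])
for p in[(307,217),(289,206),(275,190),(261,176)]: print("side notch",onz("side",p,.012).round(4))
print("post",onz("top",(319,187),.012).round(3),onz("side",(327,239),.012).round(3))
# hand points in top crop (u/2+110,v/2+90)
h=lambda u,v,z:onz("top",(u/2+109.75,v/2+89.75),z).round(4)
print("plate arms y at tip",[h(u,v,.018) for u,v in((86,225),(158,226),(233,227),(309,227),(381,228))])
print("back edge",h(90,153,.018),h(383,157,.018))
print("board corners",[h(*p,.012) for p in((25,144),(450,148),(450,240),(18,236))])
E
```

```text
top m16 0.74 [116, 251, 142, 260] [0.4426 0.2159]Traceback (most recent call last):
  File "<stdin>", line 12, in <module>
  File "h.py", line 22, in fit
    f=render(cam,n,*p,z0);J=np.array([(render(cam,n,p[0]+.01,p[1],z0)-f)/.01,(render(cam,n,p[0],p[1]+.01,z0)-f)/.01]).T
  File "h.py", line 16, in render
    P=[proj(cam,(x+r*np.cos(t),y+r*np.sin(t),z0+z)) for z in(z1,z2) for t in a]
       ~~~~^^^^^^^^^^^^^^^^^^^^^^^^^^^^^^^^^^^^^^^^
  File "h.py", line 9, in proj
    m=eyes.camera_model(cam);p=np.array(m["R"])@np.array(X)+np.array(m["t"])
ValueError: time passes only in moves, steps and waits
```

```bash
sed -i 's/eyes.camera_model(cam)/CM[cam]/' h.py; sed -i '2a CM={c:eyes.camera_model(c) for c in ("top","side")}' h.py
cat > meas.py <<'E'
from h import *
seed={"top":{"m16":(135,256),"m30":(203,261),"m10":(261,262),"m24":(322,263)},"side":{"m16":(198,180),"m30":(217,200),"m10":(236,230),"m24":(260,255)}}
for c in("top","side"):
    im=eyes.read_camera(c)
    ms=eyes.masks_of(c,"bolt_m10")
    for n,s in seed[c].items():
        x0=onz(c,s,.03)
        for d in ms:
            r=d["rect"]
            if r[0]-2<=s[0]<=r[2]+2 and r[1]-2<=s[1]<=r[3]+2:
                v,u=np.nonzero(d["mask"]); 
                print(c,n,round(d["confidence"],2),[int(k) for k in r],len(u),fit(c,n,np.array([u.mean(),v.mean()]),x0[0],x0[1]).round(4))
    for l in["notch_a","stop_post"]:
        for d in eyes.masks_of(c,l): print(c,l,round(d["confidence"],2),[int(k) for k in d["rect"]])
for p in[(307,217),(289,206),(275,190),(261,176)]: print("side notch",onz("side",p,.012).round(4))
print("post",onz("top",(319,187),.012).round(3),onz("side",(327,239),.012).round(3))
h=lambda u,v,z:onz("top",(u/2+109.75,v/2+89.75),z).round(4)
print("plate arms y at tip",[h(u,v,.018) for u,v in((86,225),(158,226),(233,227),(309,227),(381,228))])
print("back edge",h(90,153,.018),h(383,157,.018))
print("board corners",[h(*p,.012) for p in((25,144),(450,148),(450,240),(18,236))])
E
python3 meas.py
```

```text
top m16 0.62 [117, 253, 139, 261] 175 [0.4421 0.2166]
top m30 0.94 [189, 248, 217, 272] 414 [0.4367 0.0565]
top m10 0.47 [258, 259, 263, 268] 43 [ 0.4333 -0.066 ]
top m24 0.84 [312, 254, 332, 271] 256 [ 0.4349 -0.198 ]
top notch_a 0.91 [188, 166, 226, 204]
top notch_a 0.89 [266, 171, 303, 203]
top notch_a 0.63 [153, 168, 187, 201]
top notch_a 0.56 [227, 169, 265, 203]
top notch_a 0.42 [387, 194, 437, 288]
top stop_post 0.48 [314, 176, 329, 194]
side m16 0.43 [190, 152, 202, 181] 165 [0.4445 0.2186]
side m30 0.67 [208, 176, 224, 209] 390 [0.4422 0.0638]
side m10 0.72 [234, 199, 237, 233] 124 [ 0.4332 -0.0688]
side m24 0.68 [250, 215, 270, 269] 563 [ 0.4336 -0.2033]
side notch_a 0.76 [269, 190, 311, 211]
side notch_a 0.75 [286, 206, 325, 230]
side notch_a 0.5 [258, 176, 297, 192]
side notch_a 0.49 [243, 162, 278, 178]
side notch_a 0.24 [232, 200, 238, 234]
side stop_post 0.49 [320, 216, 333, 239]
side notch [ 0.6087 -0.1056  0.012 ]
side notch [ 0.5941 -0.0395  0.012 ]
side notch [0.5999 0.05   0.012 ]
side notch [0.6012 0.1385 0.012 ]
post [ 0.606 -0.199  0.012] [ 0.602 -0.209  0.012]
plate arms y at tip [array([0.5664, 0.177 , 0.018 ]), array([0.5659, 0.096 , 0.018 ]), array([0.5655, 0.0115, 0.018 ]), array([ 0.5662, -0.0743,  0.018 ]), array([ 0.5657, -0.1557,  0.018 ])]
back edge [0.6501 0.177  0.018 ] [ 0.6486 -0.1581  0.018 ]
board corners [array([0.6618, 0.2541, 0.012 ]), array([ 0.6617, -0.2362,  0.012 ]), array([ 0.5536, -0.2346,  0.012 ]), array([0.5542, 0.2548, 0.012 ])]
```

The fits agree with the geometry. The notch centres are at x≈0.601, y = -0.1165, -0.0315, 0.0535 and 0.1385, and the post is at y≈-0.20. First I move above the M30.

>>> jog_arm([
  {"x":-381,"y":-403,"az":1.175,"grip":1},
  {"x":-381,"y":-403,"az":1.175,"grip":1},
  {"x":-381,"y":-403,"az":1.175,"grip":1},
  {"x":-381,"y":-403,"az":1.175,"grip":1},
  {"x":-381,"y":-403,"az":1.175,"grip":1},
  {"x":-381,"y":-403,"az":1.175,"grip":1},
  {"x":-381,"y":-403,"az":1.175,"grip":1},
  {"x":-381,"y":-403,"az":1.175,"grip":1},
  {"x":-381,"y":-403,"az":1.175,"grip":1},
  {"x":-381,"y":-403,"az":1.175,"grip":1},
  {"x":-381,"y":-403,"az":1.175,"grip":1},
  {"x":-381,"y":-403,"az":1.175,"grip":1},
  {"x":-381,"y":-403,"az":1.175,"grip":1},
  {"x":-381,"y":-403,"az":1.175,"grip":1},
], grip_force=60)

```text
invalid input at $.increments[0]: expected keys x, y, z, ax, ay, az, grip
```

>>> jog_arm([
  {"x":-381,"y":-403,"z":0,"ax":0,"ay":0,"az":1.175,"grip":1},
  {"x":-381,"y":-403,"z":0,"ax":0,"ay":0,"az":1.175,"grip":1},
  {"x":-381,"y":-403,"z":0,"ax":0,"ay":0,"az":1.175,"grip":1},
  {"x":-381,"y":-403,"z":0,"ax":0,"ay":0,"az":1.175,"grip":1},
  {"x":-381,"y":-403,"z":0,"ax":0,"ay":0,"az":1.175,"grip":1},
  {"x":-381,"y":-403,"z":0,"ax":0,"ay":0,"az":1.175,"grip":1},
  {"x":-381,"y":-403,"z":0,"ax":0,"ay":0,"az":1.175,"grip":1},
  {"x":-381,"y":-403,"z":0,"ax":0,"ay":0,"az":1.175,"grip":1},
  {"x":-381,"y":-403,"z":0,"ax":0,"ay":0,"az":1.175,"grip":1},
  {"x":-381,"y":-403,"z":0,"ax":0,"ay":0,"az":1.175,"grip":1},
  {"x":-381,"y":-403,"z":0,"ax":0,"ay":0,"az":1.175,"grip":1},
  {"x":-381,"y":-403,"z":0,"ax":0,"ay":0,"az":1.175,"grip":1},
  {"x":-381,"y":-403,"z":0,"ax":0,"ay":0,"az":1.175,"grip":1},
  {"x":-381,"y":-403,"z":0,"ax":0,"ay":0,"az":1.175,"grip":1},
], grip_force=60)

```text
time: 3.05
tool_pos: [0.4368, 0.0588, 0.2085]
orientation: [[-0.002, 1.0, -0.0], [1.0, 0.002, 0.0], [0.0, -0.0, -1.0]]
wrist_force: [0.3, 0.9, -0.0]
width: 1.0
gripper_force: 0.0
```

```bash
python3 - <<'E'
import cv2,numpy as np
a=cv2.imread("pics/top0.png")[225:325,115:370];b=cv2.imread("pics/side0.png")[140:290,180:320]
a=cv2.resize(a,(765,300),interpolation=cv2.INTER_CUBIC);b=cv2.resize(b,(280,300),interpolation=cv2.INTER_CUBIC)
cv2.imwrite("pics/confirm.png",np.vstack([a,np.hstack([b,np.zeros((300,485,3),np.uint8)])]))
E
```

```text
(no output)
```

View pics/confirm.png

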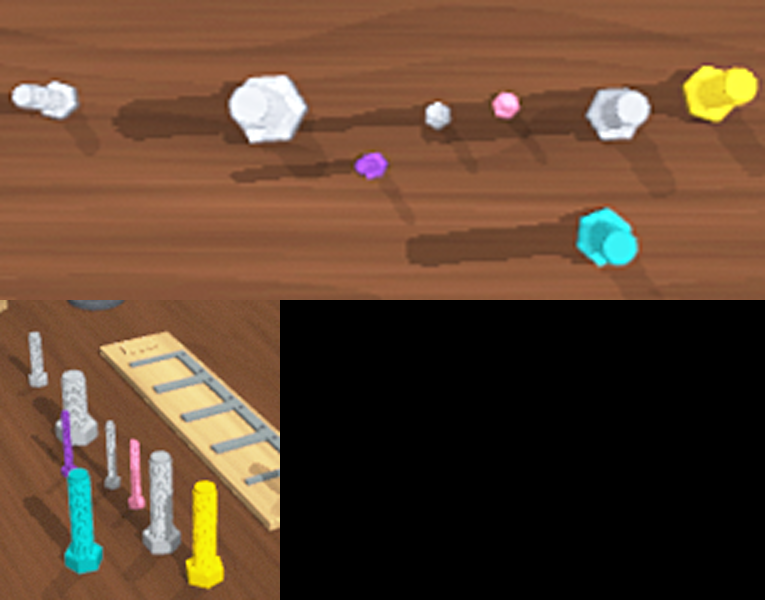

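The enlarged crop confirms the four steel bolts: M16 (45,98), M30 (268,108), M10 (437,114) and M24 (618,112). The coloured ones are look-alikes. Next I grasp the M30.

>>> jog_arm([
  {"x":0,"y":1,"z":60,"ax":0,"ay":0,"az":0,"grip":1},
  {"x":0,"y":1,"z":120,"ax":0,"ay":0,"az":0,"grip":1},
  {"x":0,"y":1,"z":150,"ax":0,"ay":0,"az":0,"grip":1},
  {"x":0,"y":1,"z":174,"ax":0,"ay":0,"az":0,"grip":1},
  {"x":0,"y":1,"z":174,"ax":0,"ay":0,"az":0,"grip":1},
  {"x":0,"y":1,"z":174,"ax":0,"ay":0,"az":0,"grip":-1},
  {"x":0,"y":1,"z":174,"ax":0,"ay":0,"az":0,"grip":-1},
  {"x":0,"y":1,"z":174,"ax":0,"ay":0,"az":0,"grip":-1},
  {"x":0,"y":1,"z":174,"ax":0,"ay":0,"az":0,"grip":-1},
  {"x":0,"y":1,"z":174,"ax":0,"ay":0,"az":0,"grip":-1},
  {"x":0,"y":1,"z":174,"ax":0,"ay":0,"az":0,"grip":-1},
  {"x":0,"y":1,"z":174,"ax":0,"ay":0,"az":0,"grip":-1},
], grip_force=60)

```text
time: 4.55
tool_pos: [0.4379, 0.058, 0.0354]
orientation: [[-0.0, 1.0, 0.001], [1.0, 0.0, -0.0], [-0.0, 0.001, -1.0]]
wrist_force: [-1.6, -0.2, 6.0]
width: 0.333
gripper_force: 58.6
```

>>> jog_arm([
  {"x":0,"y":0,"z":-25,"ax":0,"ay":0,"az":0,"grip":-1},
  {"x":0,"y":0,"z":-50,"ax":0,"ay":0,"az":0,"grip":-1},
  {"x":0,"y":40,"z":-50,"ax":0,"ay":0,"az":0,"grip":-1},
  {"x":0,"y":80,"z":-50,"ax":0,"ay":0,"az":0,"grip":-1},
  {"x":-40,"y":120,"z":-50,"ax":0,"ay":0,"az":0,"grip":-1},
  {"x":-80,"y":150,"z":-50,"ax":0,"ay":0,"az":0,"grip":-1},
  {"x":-120,"y":163,"z":-50,"ax":0,"ay":0,"az":0,"grip":-1},
  {"x":-150,"y":163,"z":-50,"ax":0,"ay":0,"az":0,"grip":-1},
  {"x":-170,"y":163,"z":-50,"ax":0,"ay":0,"az":0,"grip":-1},
  {"x":-174,"y":163,"z":-50,"ax":0,"ay":0,"az":0,"grip":-1},
  {"x":-174,"y":163,"z":-50,"ax":0,"ay":0,"az":0,"grip":-1},
  {"x":-174,"y":163,"z":-35,"ax":0,"ay":0,"az":0,"grip":-1},
  {"x":-174,"y":163,"z":-20,"ax":0,"ay":0,"az":0,"grip":-1},
  {"x":-174,"y":163,"z":-20,"ax":0,"ay":0,"az":0,"grip":-1},
], grip_force=60)

```text
time: 6.3
tool_pos: [0.5991, -0.1146, 0.052]
orientation: [[-0.001, 1.0, -0.005], [1.0, 0.001, 0.002], [0.002, -0.005, -1.0]]
wrist_force: [0.1, -0.2, -7.3]
width: 0.331
gripper_force: 60.8
```

```bash
python3 - <<'E'
from h import *
a=eyes.read_camera("top")[120:270,130:350];b=eyes.read_camera("side")[150:270,220:370]
cv2.imwrite("pics/p1.png",np.vstack([cv2.resize(a,(440,300),interpolation=cv2.INTER_CUBIC),cv2.resize(cv2.resize(b,(375,300),interpolation=cv2.INTER_CUBIC),(440,300))]))
E
```

```text
(no output)
```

View pics/p1.png

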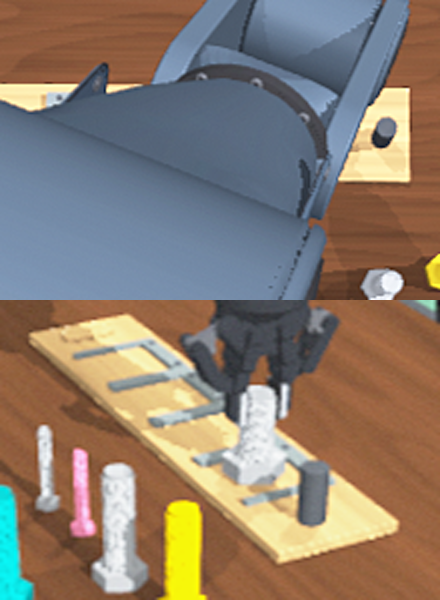

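The side view shows the M30 upright over the notch next to the post. I'll lower it and release.

>>> jog_arm([
  {"x":-1,"y":1,"z":2,"ax":0,"ay":0,"az":0,"grip":-1},
  {"x":-1,"y":1,"z":4,"ax":0,"ay":0,"az":0,"grip":-1},
  {"x":-1,"y":1,"z":4,"ax":0,"ay":0,"az":0,"grip":-1},
])

```text
time: 6.78
tool_pos: [0.602, -0.1171, 0.0504]
orientation: [[0.0, 1.0, -0.0], [1.0, -0.0, 0.0], [0.0, -0.0, -1.0]]
wrist_force: [0.8, -0.1, -7.0]
width: 0.33
gripper_force: 60.9
```

>>> jog_arm([
  {"x":0,"y":0,"z":2,"ax":0,"ay":0,"az":0,"grip":-1},
  {"x":0,"y":0,"z":3,"ax":0,"ay":0,"az":0,"grip":-1},
  {"x":0,"y":0,"z":3,"ax":0,"ay":0,"az":0,"grip":-1},
])

```text
time: 7.15
tool_pos: [0.6022, -0.1171, 0.0479]
orientation: [[-0.0, 1.0, 0.0], [1.0, 0.0, -0.0], [-0.0, 0.0, -1.0]]
wrist_force: [-0.9, 0.8, -3.1]
width: 0.335
gripper_force: 61.6
```

>>> jog_arm([
  {"x":0,"y":0,"z":0,"ax":0,"ay":0,"az":0,"grip":0.5},
  {"x":0,"y":0,"z":0,"ax":0,"ay":0,"az":0,"grip":0.5},
  {"x":0,"y":0,"z":0,"ax":0,"ay":0,"az":0,"grip":0.5},
  {"x":0,"y":0,"z":0,"ax":0,"ay":0,"az":0,"grip":0.5},
  {"x":0,"y":0,"z":-40,"ax":0,"ay":0,"az":0,"grip":0.5},
  {"x":0,"y":0,"z":-90,"ax":0,"ay":0,"az":0,"grip":0.5},
  {"x":0,"y":0,"z":-140,"ax":0,"ay":0,"az":0,"grip":0.5},
  {"x":-20,"y":-40,"z":-140,"ax":0,"ay":0,"az":0,"grip":0.5},
  {"x":-50,"y":-95,"z":-140,"ax":0,"ay":0,"az":0,"grip":0.5},
  {"x":-75,"y":-145,"z":-140,"ax":0,"ay":0,"az":0,"grip":0.5},
  {"x":-82,"y":-168,"z":-140,"ax":0,"ay":0,"az":0,"grip":0.5},
  {"x":-82,"y":-168,"z":-140,"ax":0,"ay":0,"az":0,"grip":0.5},
  {"x":-82,"y":-168,"z":-140,"ax":0,"ay":0,"az":0,"grip":0.5},
])

```text
time: 8.78
tool_pos: [0.4351, -0.1994, 0.1877]
orientation: [[0.0, 1.0, 0.002], [1.0, -0.0, -0.001], [-0.001, 0.002, -1.0]]
wrist_force: [-0.0, 0.7, 0.7]
width: 0.749
gripper_force: 0.0
```

```bash
python3 - <<'E'
from h import *
a=eyes.read_camera("top");b=eyes.read_camera("side")
cv2.imwrite("pics/top1.png",a)
P=[cv2.resize(a[120:300,130:400],(600,300) if 0 else (450,300),interpolation=cv2.INTER_CUBIC),cv2.resize(b[130:270,170:380],(450,300),interpolation=cv2.INTER_CUBIC)]
cv2.imwrite("pics/p2.png",np.vstack(P))
for d in eyes.masks_of("side","bolt_m30"):
    v,u=np.nonzero(d["mask"]);c=np.array([u.mean(),v.mean()])
    if c[0]>270 and len(u)>100: print("m30 side",d["rect"],fit("side","m30",c,.6,-.117,.012).round(4))
E
```

```text
m30 side [298.1, 185.2, 318.6, 223.0] [ 0.6017 -0.1169]
m30 side [275.6, 229.4, 293.2, 284.5] [ 0.4535 -0.2657]
```

View pics/p2.png

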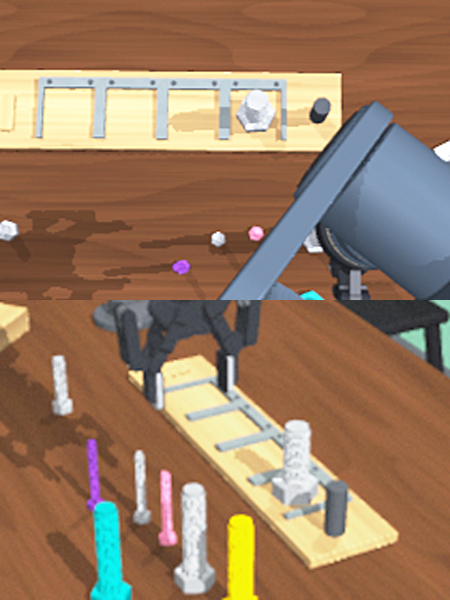

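The M30 stands upright in the notch next to the post; the side fit gives (0.6017, -0.1169). Next is the M24.

>>> jog_arm([
  {"x":0,"y":0,"z":50,"ax":0,"ay":0,"az":0,"grip":0.5},
  {"x":0,"y":0,"z":100,"ax":0,"ay":0,"az":0,"grip":0.5},
  {"x":0,"y":0,"z":130,"ax":0,"ay":0,"az":0,"grip":0.5},
  {"x":0,"y":0,"z":140,"ax":0,"ay":0,"az":0,"grip":0.5},
  {"x":0,"y":0,"z":140,"ax":0,"ay":0,"az":0,"grip":0.5},
  {"x":0,"y":0,"z":140,"ax":0,"ay":0,"az":0,"grip":-1},
  {"x":0,"y":0,"z":140,"ax":0,"ay":0,"az":0,"grip":-1},
  {"x":0,"y":0,"z":140,"ax":0,"ay":0,"az":0,"grip":-1},
  {"x":0,"y":0,"z":140,"ax":0,"ay":0,"az":0,"grip":-1},
  {"x":0,"y":0,"z":140,"ax":0,"ay":0,"az":0,"grip":-1},
  {"x":0,"y":0,"z":140,"ax":0,"ay":0,"az":0,"grip":-1},
])

```text
time: 10.3
tool_pos: [0.4351, -0.1997, 0.0487]
orientation: [[0.0, 1.0, 0.003], [1.0, -0.0, -0.002], [-0.002, 0.003, -1.0]]
wrist_force: [0.8, -0.1, 6.0]
width: 0.266
gripper_force: 58.4
```

>>> jog_arm([
  {"x":0,"y":0,"z":-30,"ax":0,"ay":0,"az":0,"grip":-1},
  {"x":0,"y":0,"z":-80,"ax":0,"ay":0,"az":0,"grip":-1},
  {"x":0,"y":0,"z":-125,"ax":0,"ay":0,"az":0,"grip":-1},
  {"x":25,"y":25,"z":-125,"ax":0,"ay":0,"az":0,"grip":-1},
  {"x":60,"y":60,"z":-125,"ax":0,"ay":0,"az":0,"grip":-1},
  {"x":100,"y":100,"z":-125,"ax":0,"ay":0,"az":0,"grip":-1},
  {"x":135,"y":135,"z":-125,"ax":0,"ay":0,"az":0,"grip":-1},
  {"x":160,"y":158,"z":-125,"ax":0,"ay":0,"az":0,"grip":-1},
  {"x":168,"y":166,"z":-125,"ax":0,"ay":0,"az":0,"grip":-1},
  {"x":168,"y":166,"z":-110,"ax":0,"ay":0,"az":0,"grip":-1},
  {"x":168,"y":166,"z":-70,"ax":0,"ay":0,"az":0,"grip":-1},
  {"x":168,"y":166,"z":-35,"ax":0,"ay":0,"az":0,"grip":-1},
  {"x":168,"y":166,"z":-20,"ax":0,"ay":0,"az":0,"grip":-1},
  {"x":168,"y":166,"z":-15,"ax":0,"ay":0,"az":0,"grip":-1},
  {"x":168,"y":166,"z":-13,"ax":0,"ay":0,"az":0,"grip":-1},
  {"x":168,"y":166,"z":-13,"ax":0,"ay":0,"az":0,"grip":-1},
  {"x":168,"y":166,"z":-13,"ax":0,"ay":0,"az":0,"grip":-1},
])

```text
time: 12.42
tool_pos: [0.6009, -0.0312, 0.0615]
orientation: [[-0.0, 1.0, 0.002], [1.0, 0.0, -0.001], [-0.001, 0.002, -1.0]]
wrist_force: [0.3, 0.6, -5.9]
width: 0.262
gripper_force: 60.0
```

>>> jog_arm([
  {"x":0,"y":0,"z":1,"ax":0,"ay":0,"az":0,"grip":-1},
  {"x":0,"y":0,"z":1,"ax":0,"ay":0,"az":0,"grip":-1},
  {"x":0,"y":0,"z":1,"ax":0,"ay":0,"az":0,"grip":0.3},
  {"x":0,"y":0,"z":1,"ax":0,"ay":0,"az":0,"grip":0.3},
  {"x":0,"y":0,"z":1,"ax":0,"ay":0,"az":0,"grip":0.3},
  {"x":0,"y":0,"z":1,"ax":0,"ay":0,"az":0,"grip":0.3},
  {"x":0,"y":0,"z":-35,"ax":0,"ay":0,"az":0,"grip":0.3},
  {"x":0,"y":0,"z":-75,"ax":0,"ay":0,"az":0,"grip":0.3},
  {"x":0,"y":0,"z":-110,"ax":0,"ay":0,"az":0,"grip":0.3},
  {"x":40,"y":-25,"z":-110,"ax":0,"ay":0,"az":0,"grip":0.3},
  {"x":85,"y":-55,"z":-110,"ax":0,"ay":0,"az":0,"grip":0.3},
  {"x":130,"y":-85,"z":-110,"ax":0,"ay":0,"az":0,"grip":0.3},
  {"x":180,"y":-115,"z":-110,"ax":0,"ay":0,"az":0,"grip":0.3},
  {"x":225,"y":-145,"z":-110,"ax":0,"ay":0,"az":0,"grip":0.3},
  {"x":248,"y":-158,"z":-110,"ax":0,"ay":0,"az":0,"grip":0.3},
  {"x":248,"y":-158,"z":-110,"ax":0,"ay":0,"az":0,"grip":0.3},
  {"x":248,"y":-158,"z":-110,"ax":0,"ay":0,"az":0,"grip":0.3},
])

```text
time: 14.55
tool_pos: [0.4428, 0.2165, 0.1705]
orientation: [[-0.0, 1.0, 0.001], [1.0, 0.0, -0.0], [-0.0, 0.001, -1.0]]
wrist_force: [0.4, 0.1, -0.2]
width: 0.647
gripper_force: 0.0
```

```bash
python3 - <<'E'
from h import *
a=eyes.read_camera("top");b=eyes.read_camera("side")
P=[cv2.resize(a[120:300,130:400],(450,300),interpolation=cv2.INTER_CUBIC),cv2.resize(b[130:270,170:380],(450,300),interpolation=cv2.INTER_CUBIC)]
cv2.imwrite("pics/p3.png",np.vstack(P))
for d in eyes.masks_of("side","bolt_m24"):
    v,u=np.nonzero(d["mask"]);c=np.array([u.mean(),v.mean()])
    if c[0]>270 and len(u)>100: print("m24 side",d["rect"],fit("side","m24",c,.6,-.03,.012).round(4))
E
```

```text
m24 side [298.7, 183.9, 317.7, 220.8] [ 0.5884 -0.1392]
m24 side [274.2, 229.4, 293.5, 283.1] [ 0.4417 -0.2872]
```

View pics/p3.png

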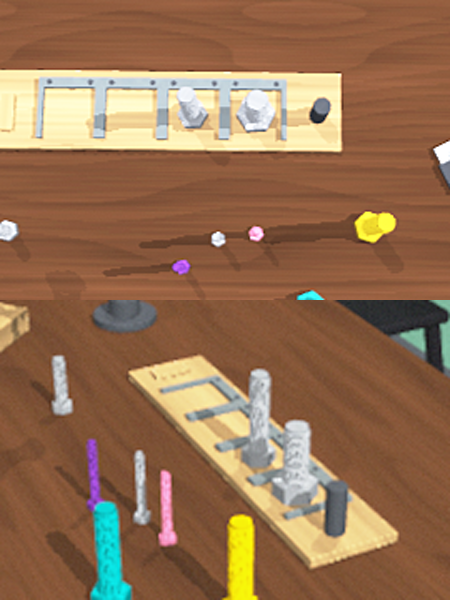

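The M24 stands upright in the second notch (top view of the crop, 188,107). Next is the M16.

>>> jog_arm([
  {"x":0,"y":0,"z":50,"ax":0,"ay":0,"az":0,"grip":0.3},
  {"x":0,"y":0,"z":100,"ax":0,"ay":0,"az":0,"grip":0.3},
  {"x":0,"y":0,"z":130,"ax":0,"ay":0,"az":0,"grip":0.3},
  {"x":0,"y":0,"z":143,"ax":0,"ay":0,"az":0,"grip":0.3},
  {"x":0,"y":0,"z":143,"ax":0,"ay":0,"az":0,"grip":0.3},
  {"x":0,"y":0,"z":143,"ax":0,"ay":0,"az":0,"grip":-1},
  {"x":0,"y":0,"z":143,"ax":0,"ay":0,"az":0,"grip":-1},
  {"x":0,"y":0,"z":143,"ax":0,"ay":0,"az":0,"grip":-1},
  {"x":0,"y":0,"z":143,"ax":0,"ay":0,"az":0,"grip":-1},
  {"x":0,"y":0,"z":143,"ax":0,"ay":0,"az":0,"grip":-1},
  {"x":0,"y":0,"z":143,"ax":0,"ay":0,"az":0,"grip":-1},
])

```text
time: 16.08
tool_pos: [0.4429, 0.2172, 0.0287]
orientation: [[-0.0, 1.0, 0.002], [1.0, 0.0, 0.001], [0.001, 0.002, -1.0]]
wrist_force: [-0.4, 0.2, 6.1]
width: 0.165
gripper_force: 58.4
```

>>> jog_arm([
  {"x":0,"y":0,"z":-30,"ax":0,"ay":0,"az":0,"grip":-1},
  {"x":0,"y":0,"z":-55,"ax":0,"ay":0,"az":0,"grip":-1},
  {"x":-25,"y":25,"z":-55,"ax":0,"ay":0,"az":0,"grip":-1},
  {"x":-60,"y":60,"z":-55,"ax":0,"ay":0,"az":0,"grip":-1},
  {"x":-100,"y":100,"z":-55,"ax":0,"ay":0,"az":0,"grip":-1},
  {"x":-135,"y":130,"z":-55,"ax":0,"ay":0,"az":0,"grip":-1},
  {"x":-155,"y":150,"z":-55,"ax":0,"ay":0,"az":0,"grip":-1},
  {"x":-163,"y":158,"z":-55,"ax":0,"ay":0,"az":0,"grip":-1},
  {"x":-163,"y":158,"z":-50,"ax":0,"ay":0,"az":0,"grip":-1},
  {"x":-163,"y":158,"z":-30,"ax":0,"ay":0,"az":0,"grip":-1},
  {"x":-163,"y":158,"z":-17,"ax":0,"ay":0,"az":0,"grip":-1},
  {"x":-163,"y":158,"z":-14,"ax":0,"ay":0,"az":0,"grip":-1},
  {"x":-163,"y":158,"z":-13,"ax":0,"ay":0,"az":0,"grip":-1},
  {"x":-163,"y":158,"z":-13,"ax":0,"ay":0,"az":0,"grip":-1},
  {"x":-163,"y":158,"z":-13,"ax":0,"ay":0,"az":0,"grip":-1},
])

```text
time: 17.95
tool_pos: [0.6002, 0.0543, 0.0408]
orientation: [[-0.0, 1.0, 0.0], [1.0, 0.0, 0.0], [0.0, 0.0, -1.0]]
wrist_force: [-1.2, 1.4, 2.9]
width: 0.159
gripper_force: 58.9
```

>>> jog_arm([
  {"x":0,"y":0,"z":0,"ax":0,"ay":0,"az":0,"grip":0.2},
  {"x":0,"y":0,"z":0,"ax":0,"ay":0,"az":0,"grip":0.2},
  {"x":0,"y":0,"z":0,"ax":0,"ay":0,"az":0,"grip":0.2},
  {"x":0,"y":0,"z":0,"ax":0,"ay":0,"az":0,"grip":0.2},
  {"x":0,"y":0,"z":-35,"ax":0,"ay":0,"az":0,"grip":0.2},
  {"x":0,"y":0,"z":-75,"ax":0,"ay":0,"az":0,"grip":0.2},
  {"x":0,"y":-10,"z":-115,"ax":0,"ay":0,"az":0,"grip":0.2},
  {"x":-10,"y":-55,"z":-115,"ax":0,"ay":0,"az":0,"grip":0.2},
  {"x":-45,"y":-95,"z":-115,"ax":0,"ay":0,"az":0,"grip":0.2},
  {"x":-85,"y":-135,"z":-115,"ax":0,"ay":0,"az":0,"grip":0.2},
  {"x":-115,"y":-160,"z":-115,"ax":0,"ay":0,"az":0,"grip":0.2},
  {"x":-121,"y":-167,"z":-115,"ax":0,"ay":0,"az":0,"grip":0.2},
  {"x":-121,"y":-167,"z":-115,"ax":0,"ay":0,"az":0,"grip":0.2},
  {"x":-121,"y":-167,"z":-115,"ax":0,"ay":0,"az":0,"grip":0.2},
])

```text
time: 19.7
tool_pos: [0.4342, -0.0666, 0.1555]
orientation: [[-0.001, 1.0, 0.001], [1.0, 0.001, -0.0], [-0.0, 0.001, -1.0]]
wrist_force: [0.3, 0.3, 0.1]
width: 0.601
gripper_force: 0.0
```

```bash
python3 - <<'E'
from h import *
a=eyes.read_camera("top");b=eyes.read_camera("side")
P=[cv2.resize(a[120:300,130:400],(450,300),interpolation=cv2.INTER_CUBIC),cv2.resize(b[130:270,170:380],(450,300),interpolation=cv2.INTER_CUBIC)]
cv2.imwrite("pics/p4.png",np.vstack(P))
E
```

```text
(no output)
```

View pics/p4.png

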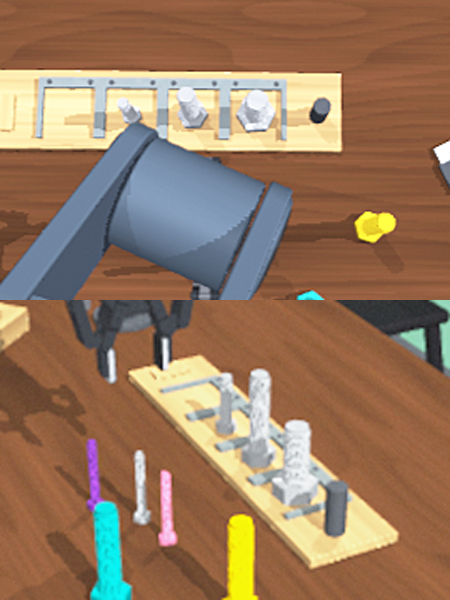

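The M16 stands upright in the third notch. Next is the steel M10, between the purple and pink look-alikes.

>>> jog_arm([
  {"x":0,"y":0,"z":40,"ax":0,"ay":0,"az":0,"grip":0.2},
  {"x":0,"y":0,"z":80,"ax":0,"ay":0,"az":0,"grip":0.2},
  {"x":0,"y":0,"z":110,"ax":0,"ay":0,"az":0,"grip":0.2},
  {"x":0,"y":0,"z":123,"ax":0,"ay":0,"az":0,"grip":0.2},
  {"x":0,"y":0,"z":123,"ax":0,"ay":0,"az":0,"grip":0.2},
  {"x":0,"y":0,"z":123,"ax":0,"ay":0,"az":0,"grip":-1},
  {"x":0,"y":0,"z":123,"ax":0,"ay":0,"az":0,"grip":-1},
  {"x":0,"y":0,"z":123,"ax":0,"ay":0,"az":0,"grip":-1},
  {"x":0,"y":0,"z":123,"ax":0,"ay":0,"az":0,"grip":-1},
  {"x":0,"y":0,"z":123,"ax":0,"ay":0,"az":0,"grip":-1},
  {"x":0,"y":0,"z":123,"ax":0,"ay":0,"az":0,"grip":-1},
], grip_force=50)

```text
time: 21.18
tool_pos: [0.4337, -0.0674, 0.0334]
orientation: [[0.0, 1.0, 0.002], [1.0, -0.0, -0.001], [-0.001, 0.002, -1.0]]
wrist_force: [-0.8, 0.0, 6.2]
width: 0.094
gripper_force: 48.8
```

>>> jog_arm([
  {"x":0,"y":0,"z":-30,"ax":0,"ay":0,"az":0,"grip":-1},
  {"x":0,"y":0,"z":-70,"ax":0,"ay":0,"az":0,"grip":-1},
  {"x":0,"y":0,"z":-105,"ax":0,"ay":0,"az":0,"grip":-1},
  {"x":30,"y":10,"z":-105,"ax":0,"ay":0,"az":0,"grip":-1},
  {"x":75,"y":30,"z":-105,"ax":0,"ay":0,"az":0,"grip":-1},
  {"x":120,"y":60,"z":-105,"ax":0,"ay":0,"az":0,"grip":-1},
  {"x":160,"y":95,"z":-105,"ax":0,"ay":0,"az":0,"grip":-1},
  {"x":190,"y":130,"z":-105,"ax":0,"ay":0,"az":0,"grip":-1},
  {"x":202,"y":155,"z":-105,"ax":0,"ay":0,"az":0,"grip":-1},
  {"x":206,"y":167,"z":-105,"ax":0,"ay":0,"az":0,"grip":-1},
  {"x":206,"y":167,"z":-95,"ax":0,"ay":0,"az":0,"grip":-1},
  {"x":206,"y":167,"z":-60,"ax":0,"ay":0,"az":0,"grip":-1},
  {"x":206,"y":167,"z":-30,"ax":0,"ay":0,"az":0,"grip":-1},
  {"x":206,"y":167,"z":-18,"ax":0,"ay":0,"az":0,"grip":-1},
  {"x":206,"y":167,"z":-14,"ax":0,"ay":0,"az":0,"grip":-1},
  {"x":206,"y":167,"z":-13,"ax":0,"ay":0,"az":0,"grip":-1},
  {"x":206,"y":167,"z":-13,"ax":0,"ay":0,"az":0,"grip":-1},
  {"x":206,"y":167,"z":-13,"ax":0,"ay":0,"az":0,"grip":-1},
])

```text
time: 23.42
tool_pos: [0.6007, 0.139, 0.0463]
orientation: [[-0.0, 1.0, 0.002], [1.0, 0.0, 0.0], [0.0, 0.002, -1.0]]
wrist_force: [-0.2, 0.4, -1.1]
width: 0.097
gripper_force: 48.9
```

```bash
python3 - <<'E'
from h import *
b=eyes.read_camera("side")
cv2.imwrite("pics/p5.png",cv2.resize(b[110:250,190:370],(720,560),interpolation=cv2.INTER_CUBIC))
E
```

```text
(no output)
```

View pics/p5.png

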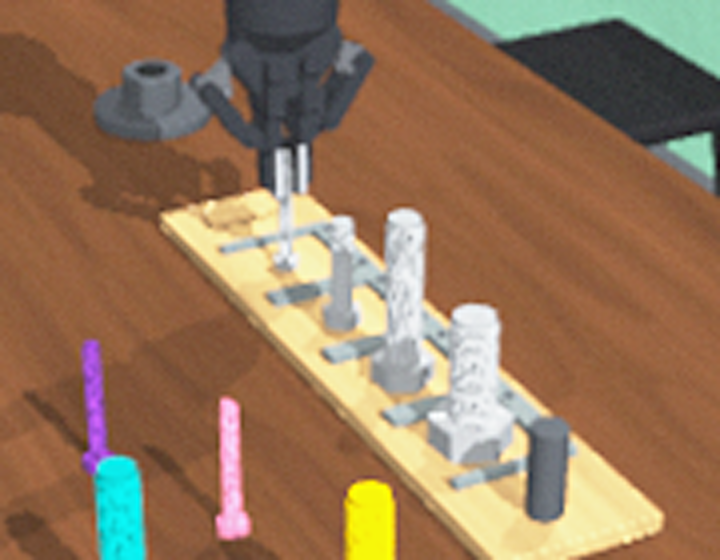

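The M10 is upright in the fourth notch. It's about 1 mm off the wood, so I'll lower it, release gently, rise and retreat.

>>> jog_arm([
  {"x":0,"y":0,"z":1,"ax":0,"ay":0,"az":0,"grip":-1},
  {"x":0,"y":0,"z":1,"ax":0,"ay":0,"az":0,"grip":-1},
  {"x":0,"y":0,"z":1,"ax":0,"ay":0,"az":0,"grip":0},
  {"x":0,"y":0,"z":1,"ax":0,"ay":0,"az":0,"grip":0},
  {"x":0,"y":0,"z":1,"ax":0,"ay":0,"az":0,"grip":0},
  {"x":0,"y":0,"z":1,"ax":0,"ay":0,"az":0,"grip":0},
  {"x":0,"y":0,"z":-20,"ax":0,"ay":0,"az":0,"grip":0},
  {"x":0,"y":0,"z":-60,"ax":0,"ay":0,"az":0,"grip":0},
  {"x":0,"y":0,"z":-110,"ax":0,"ay":0,"az":0,"grip":0},
  {"x":0,"y":0,"z":-150,"ax":0,"ay":0,"az":0,"grip":0},
  {"x":50,"y":-30,"z":-150,"ax":0,"ay":0,"az":0,"grip":0},
  {"x":100,"y":-70,"z":-150,"ax":0,"ay":0,"az":0,"grip":0},
  {"x":150,"y":-110,"z":-150,"ax":0,"ay":0,"az":0,"grip":0},
  {"x":200,"y":-140,"z":-150,"ax":0,"ay":0,"az":0,"grip":0},
  {"x":200,"y":-140,"z":-150,"ax":0,"ay":0,"az":0,"grip":0},
  {"x":200,"y":-140,"z":-150,"ax":0,"ay":0,"az":0,"grip":0},
])

```text
time: 25.48
tool_pos: [0.4602, 0.3389, 0.1954]
orientation: [[-0.001, 1.0, 0.001], [1.0, 0.001, -0.0], [-0.0, 0.001, -1.0]]
wrist_force: [0.5, 0.4, 0.7]
width: 0.501
gripper_force: 0.0
```

```bash
python3 - <<'E'
from h import *
a=eyes.read_camera("top");b=eyes.read_camera("side")
P=[cv2.resize(a[120:300,110:450],(567,300),interpolation=cv2.INTER_CUBIC),cv2.resize(b[130:270,115:380],(567,300),interpolation=cv2.INTER_CUBIC)]
cv2.imwrite("pics/p6.png",np.vstack(P))
E
```

```text
(no output)
```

View pics/p6.png

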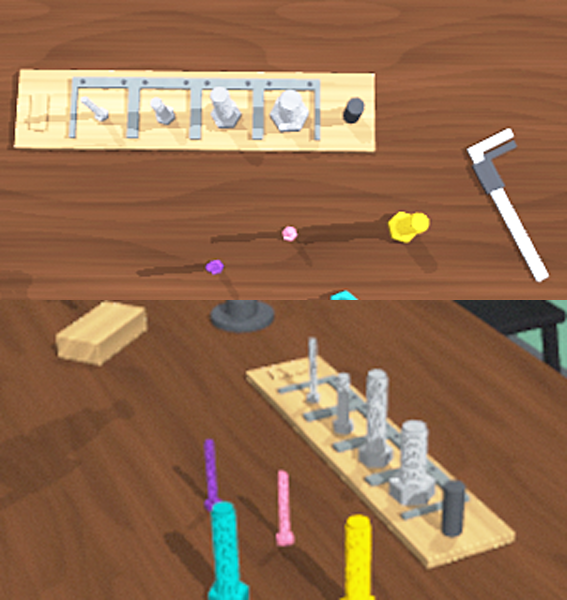

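All four bolts stand upright in the middle of their notches, in order M30, M24, M16, M10 from the post. The calipers (505,205) and the look-alikes haven't moved.

```bash
python3 -c "
from plant import workorder
print(workorder.close_job())"
```

```text
the job is handed in; nothing more can be done
None
```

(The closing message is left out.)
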